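# Index the rotary soldering table by one hole

## Task

Bring the next stone holder (the one with the red stone) under the torch nozzle of the rotary soldering table: push the red thumb cup at the table's edge down to free its locking pin, keep it down while you push it round clockwise (seen from above), and let it spring back up in the very next index hole so that the table is locked again. Use fingertips only: do not grip, lift or tip the holders (let them ride round in their pockets), do not turn the table the other way or past that hole, leave the other things on the bench where they are, and finish clear of everything.

Things in the scene. Friction and masses are not known exactly. Their poses are not given: they have to be found in the camera images.
- thumb_cup (a point): centre of the floor of the red thumb cup on top of the sprung plunger: an open round dish, 48 mm inside diameter, 56 mm outside, rim 6 mm above its floor; closed fingertips fit in it. At rest its floor is 64 mm above the bench. It sits 135 mm from the table's axis, outside the index ring (outer radius 105 mm, top 46 mm above the bench), and goes round with the table. Its x axis points away from the table's axis, z up. It is free of obstacles above and along its path.
- table_centre (a point): point on the vertical turning axis of the rotary table, on the top face of its dark round faceplate (140 mm diameter), 50 mm above the bench. Turns with the table: its x axis points to the thumb cup, z up.
- table_top (a joint): angle of the rotary table, rad: 0 at the start (locked in its present hole), growing CLOCKWISE seen from above; the next hole clockwise is at 0.785 (45 degrees; 8 holes in the ring, about 1.3 degrees of play either way in a hole). It moves with light friction (about 0.15 N m) and stays where it is left; mechanical stops at -0.85 and 1.7.
- plunger (a joint): how far the plunger is pressed down, m: 0 = fully up, pin in a hole and about 3 mm proud of the ring; 0.014 = fully down on its stop. The pin is free of the ring from about 0.011. Spring: 6 N to start, 12 N fully down. Released between holes, it stops at about 0.011 under the ring and springs up when it meets a hole.
- nozzle (a point): underside of the brass torch nozzle, 90 mm above the bench, on the fixed clamp on the side of the base opposite the thumb cup's starting place, 45 mm from the table's axis. The clamp is up to 124 mm tall and reaches out to 155 mm from the axis.
- holder_a_mid (a point): centre (half-way up) of the loose brass holder with the blue stone, 32 mm tall, foot 29 mm diameter, standing in a 6 mm deep square pocket on the faceplate, 45 mm from the axis; starts under the nozzle.
- holder_b_mid (a point): the same of the holder with the red stone, which starts one station short of the nozzle and is under it after one clockwise step of the table.
- mandrel: bystander: upright steel ring mandrel, a 100 mm tall cone on a 56 mm foot; origin at the centre of its underside, z up.
- flux_dish: bystander: white dish 52 mm diameter, 18 mm tall; origin at the centre of its underside.
- bench_block: bystander: dark round steel block 100 mm diameter, 22 mm tall; origin at the centre of its underside.
- hammer: bystander: hammer 220 mm long, lying along its x axis; origin under its middle.
- stone_box: bystander: clear plastic box 70 x 50 x 25 mm; origin at the centre of its underside.
- charcoal: bystander: black charcoal block 100 x 60 x 30 mm; origin at the centre of its underside.

How it is judged:
By the outcome, as a careful person would: the job done as asked, in the order asked, and still so for the second after the job is handed in, with the robot touching nothing.
It also fails if it takes over 38 s, if anything falls off the work surface, if the arm or the gripper's body presses on something with over 40 N, if the wrist force passes 120 N, or if a joint passes its speed limit or range.

## Robot

A 6-joint arm with a two-finger parallel gripper is mounted at the origin on the work surface. World frame = base frame: x ahead of the robot, y to its left, z up, the work surface at z = 0. Lengths are in mm, angles in degrees, forces in N, time in s.
With the tool pointing down it reaches from about 300 to 850 mm from the base axis. Payload 4.2 kg.
Tool frame: the origin (TCP) lies midway between the tips of the shut fingers; the grasp point (between the pads) lies 19 mm behind it; x points along the fingers, y is the direction in which the jaws open and shut, and the axes are right-handed (so a half turn about x gives the same grasp; the last joint's range is limited). The gripper opens to 91 mm and grips with 3 to 60 N. Pads are 32 mm wide; open, the fingers measure 118 mm over their backs; the gripper's body (76 mm by 178 mm) begins 60 mm behind the grasp point.
Start: joints at [67.895, 18.312, 89.639, -0, 72.044, -1.146], TCP at [205.679, 536.972, 213.976] pointing down, gripper open.
Joint ranges: [-177.97, 177.97], [-48.28, 115.42], [12.27, 149.76], [-77.06, 257.06], [2.81, 150.46], [-146.56, 146.56]. Speed limits (degrees/s): [147.25, 147.25, 180, 180, 180, 180].

## Interface

Orientations are given as [roll, pitch, yaw] about the fixed x, y, z axes, in that order (R = Rz(yaw) Ry(pitch) Rx(roll)).
In Python, from workcell import * gives the robot as it stands.
- The arm moves only by the shell command python3 -m handwheel 'ROWS' [FORCE]. ROWS is a JSON object of lists of equal length, an entry for each row: "gripper": the closure, from 0 (fully open) to 1 (shut); "offset": the shift along the tool's x, y, z in mm, a list of three; "rot": the turn, a rotation vector about the tool's x, y, z in degrees, a list of three. A call has 1 to 5 rows; each row is the pose to reach, as a shift and turn from the pose commanded when the call began, along the tool's axes at that moment; what a row does not reach only later rows make up. A row lasts 1/12 s, in which the tool goes at most 41.7 mm and 7.16 degrees, less where a joint would pass 70% of its speed; a pose out of reach is approached as far as the arm can. A call with a gripper value outside its range is refused whole. The fingers move at their own pace and stop on an object; FORCE is the grip in N (left out, the last holds). Time passes only in rows, so rows that repeat a pose let the fingers close. It gives the time, the measured TCP pose, the force and the opening at its end, in the units of the state.
- state(): the state, without advancing time (a new reading comes with each control period).
- grab_frame(name): name is "scene" or "top" or "wrist"; returns the picture (384x512x3 uint8, red, green, blue); there is no depth.
- camera_params(name): a dict with "fx", "fy", "cx", "cy" (pixels), "position" and "attitude" of the camera in the world; the wrist camera has in their place "hand_eye" (4x4, takes a point from camera to tool coordinates, whose origin is the TCP and whose axes are the tool frame's). Camera axes: x right, y up, looking along -z (the intrinsics and any distortion apply to the point x, -y, -z); pixel columns grow to the right and rows downward; lengths in mm; the calibration is good to about 2 mm. A picture is of the moment at which its call begins: read the wrist's pose just before it. camera_params takes no time and is no camera call.
- job_done(): hands the job in, once; it reports no verdict.
The state is a dict: "time_s": time; "qpos": joint angles; "qvel": joint speeds; "effort": joint torques, N m; "ee_pos": TCP position; "ee_rot": TCP orientation; "force": force on the tool from outside, world axes, zero at the start; "torque": the same for the moment, N m; "gripper_width": finger opening in mm.
Only numpy, scipy, OpenCV 4.12 (cv2) and the standard library are available. Lean on these libraries where they do the work, as an engineer would, in place of code of your own. Each camera call takes 0.05 s, during which the arm holds its last target.

## Working session

There is one attempt and no reset: what is moved stays moved. The work goes in short steps, Python scripts to look and compute and a shell command to move; the robot and the scene stay as the last step left them, time stands still between calls to the robot, and variables do not carry over. Pictures are saved under pics/ and viewed, and the job is handed in when it is done.

```bash
mkdir -p pics; python3 - <<'E'
from workcell import *
import cv2
print(state())
for n in ["scene","top"]:
    f=grab_frame(n); cv2.imwrite(f"pics/{n}0.png",f[:,:,::-1]); print(n,camera_params(n))
print(camera_params("wrist"))
E
```

```text
{'time_s': 0.0, 'qpos': array([ 6.78928864e+01,  1.83524334e+01,  8.97075782e+01, -1.25019780e-03,
        7.20413265e+01, -1.14501788e+00]), 'qvel': array([-0.01123965,  0.0153625 , -0.01495231, -0.02722229,  0.00101104,
       -0.08305219]), 'effort': array([ 1.75424437e-03, -4.12467098e+01, -2.31976998e+01,  7.28501240e-02,
        4.57580318e-02, -1.70894086e-04]), 'ee_pos': array([205.5152652 , 536.48187121, 213.10437654]), 'ee_rot': array([ -90.47302152,   89.89865487, -111.43473072]), 'force': array([-1.17866863,  0.27101639, -0.36594519]), 'torque': array([0.01198533, 0.01992577, 0.02004989]), 'gripper_width': 90.99914141347865}
scene {'fx': 417.0560946077301, 'fy': 417.0560946077301, 'cx': 254.06636597399947, 'cy': 196.5233375793458, 'position': array([1485.52766134,  190.45623369,  988.79268646]), 'attitude': array([ 46.17356901,   1.11279274, 102.26252768])}
top {'fx': 490.05545371459135, 'fy': 490.05545371459135, 'cx': 253.18942839607973, 'cy': 187.70734315032746, 'position': array([3.23862781e+02, 3.75746570e-01, 1.53363465e+03]), 'attitude': array([  7.88430733,  -0.61255342, -90.53428671])}
{'fx': 305.79643794403006, 'fy': 305.79643794403006, 'cx': 257.8518904064104, 'cy': 186.57437855078427, 'hand_eye': array([[-1.21900565e-03,  2.70391219e-01, -9.62749761e-01,
        -1.70833279e+02],
       [ 9.99999131e-01,  8.13876396e-04, -1.03759004e-03,
         9.13311544e-01],
       [ 5.03004071e-04, -9.62750189e-01, -2.70391976e-01,
        -7.66042243e+01],
       [ 0.00000000e+00,  0.00000000e+00,  0.00000000e+00,
         1.00000000e+00]])}
```

View pics/scene0.png

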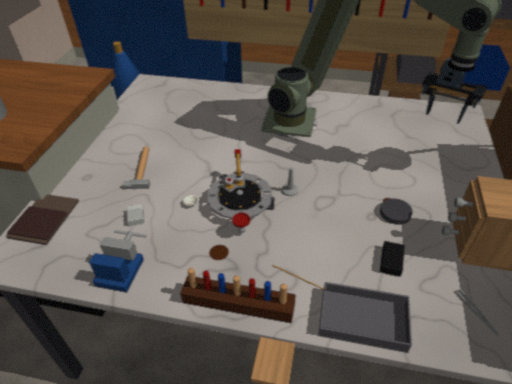

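View pics/top0.png

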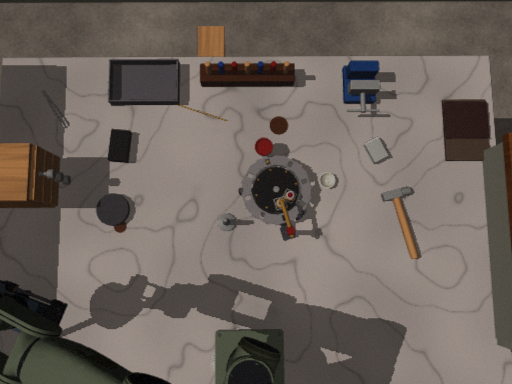

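The top view shows the red cup at about (264,147), the table at about (276,189), the clamp and nozzle at (288,215), the flux dish at (328,180) and the mandrel at (228,222). Next I'll measure the cup and the table from the two fixed cameras.

```bash
cat > h.py <<'E'
from workcell import *
import cv2, numpy as np
from scipy.spatial.transform import Rotation as R
def ray(n,u,v):
    p=camera_params(n); d=np.array([(u-p['cx'])/p['fx'],-(v-p['cy'])/p['fy'],-1])
    return np.array(p['position']),R.from_euler('xyz',p['attitude'],degrees=True).as_matrix()@d
def plane(n,u,v,z):
    o,d=ray(n,u,v); return o+d*(z-o[2])/d[2]
def proj(n,P):
    p=camera_params(n); q=R.from_euler('xyz',p['attitude'],degrees=True).as_matrix().T@(np.array(P)-p['position'])
    return p['cx']+p['fx']*q[0]/-q[2], p['cy']-p['fy']*q[1]/-q[2]
def two(a,b):
    (o1,d1),(o2,d2)=ray(*a),ray(*b)
    A=np.stack([d1,-d2],1); s=np.linalg.lstsq(A,o2-o1,rcond=None)[0]
    p,q=o1+s[0]*d1,o2+s[1]*d2; return (p+q)/2,np.linalg.norm(p-q)
def reds(img,box,smin=120):
    x0,y0,x1,y1=box; h=cv2.cvtColor(img[y0:y1,x0:x1],cv2.COLOR_RGB2HSV)
    m=(((h[...,0]<8)|(h[...,0]>172))&(h[...,1]>smin)&(h[...,2]>50)).astype(np.uint8)
    n,l,s,c=cv2.connectedComponentsWithStats(m)
    return [(s[i]+[x0,y0,0,0,0],c[i]+[x0,y0]) for i in range(1,n) if s[i][4]>5]
E
python3 - <<'E'
from h import *
t=cv2.imread('pics/top0.png')[:,:,::-1].copy(); s=cv2.imread('pics/scene0.png')[:,:,::-1].copy()
for n,i,b in [("top",t,(225,130,310,240)),("scene",s,(200,140,300,240))]:
    for st,c in reds(i,b): print(n,st,c,plane(n,*c,67).round(1))
cv2.imwrite('pics/t1.png',cv2.resize(t[120:260,210:350,::-1],None,fx=4,fy=4,interpolation=2))
cv2.imwrite('pics/s1.png',cv2.resize(s[140:240,180:310,::-1],None,fx=6,fy=6,interpolation=2))
E
```

```text
top [255 138  18  18 253] [263.48221344 146.40316206] [654.1 -49.9  67. ]
top [288 193   5   4  16] [289.75  194.625] [ 504.9 -127.3   67. ]
top [286 226   9   9  59] [290.10169492 230.23728814] [ 397.7 -126.3   67. ]
scene [235 150   5   4  17] [237.         151.23529412] [ 332.2 -141.5   67. ]
scene [232 213  18  15 200] [240.68 219.59] [656.8 -49.4  67. ]
```

View pics/t1.png

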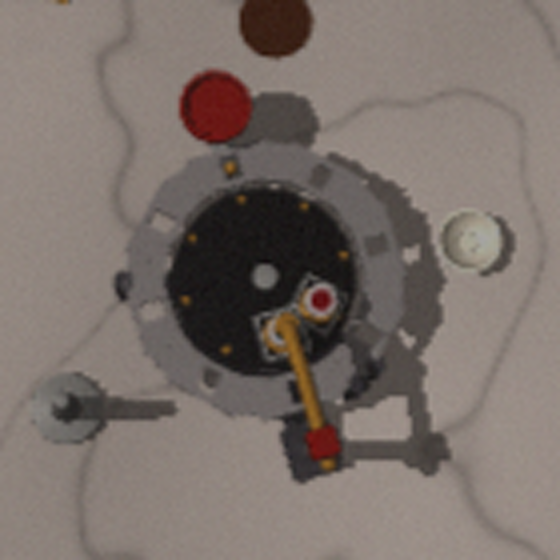

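View pics/s1.png

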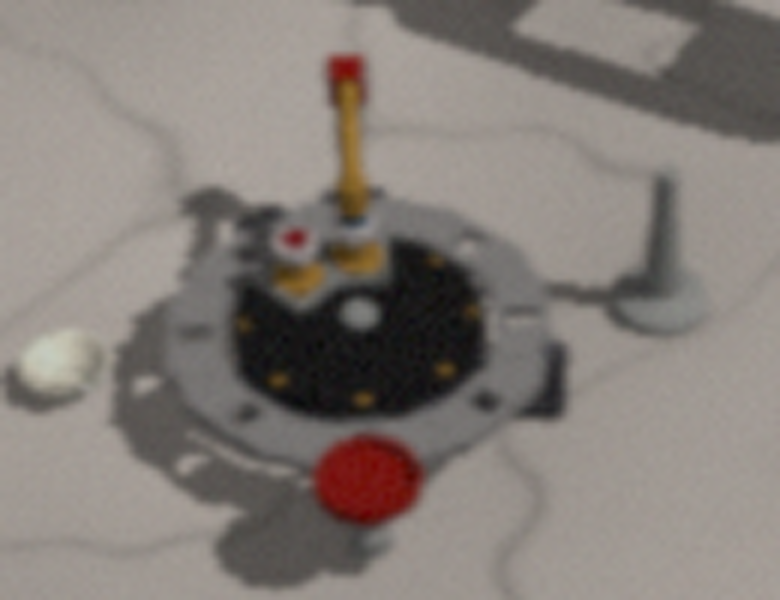

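The crops show the cup cleanly in both views. The hub is at about (275.6,188.6) in the top image and (239.8,191.8) in the scene image. The pin and the index holes are visible.

```bash
python3 - <<'E'
from h import *
print(two(("top",275.6,188.6),("scene",239.8,191.8)), plane("top",275.6,188.6,52),plane("scene",239.8,191.8,52))
print(two(("top",263.5,146.4),("scene",240.7,219.6)))
c=(plane("top",263.5,146.4,68)+plane("scene",240.7,219.1,68))/2
t=(plane("top",275.6,188.6,52)+plane("scene",239.8,191.8,52))/2
d=(c-t)[:2]; a=np.degrees(np.arctan2(d[1],d[0])); print(c,t,np.hypot(*d),a)
# faceplate ellipse
im=cv2.imread('pics/top0.png');g=cv2.cvtColor(im,cv2.COLOR_BGR2GRAY)
for da in range(0,50,5):
    b=np.radians(a-da); print(da,(t[:2]+135*np.array([np.cos(b),np.sin(b)])).round(1))
S=state(); print(S['ee_pos'],R.from_euler('xyz',S['ee_rot'],degrees=True).as_matrix().round(4))
print(plane("top",328,180,18),plane("top",226,222,5),plane("top",278.5,125,0))
E
```

```text
(array([525.18220537, -85.18333053,  54.43139737]), np.float64(0.9222173411527381)) [525.60997298 -85.77725404  52.        ] [522.63133262 -85.43772316  52.        ]
(array([654.64251721, -49.97685979,  64.51822715]), np.float64(0.05137548583743625))
[654.81353979 -49.70658039  68.        ] [524.1206528 -85.6074886  52.       ] 135.53415038114332 15.360095386023428
0 [654.3 -49.8]
5 [656.9 -61.3]
10 [658.5 -73. ]
15 [659.1 -84.8]
20 [658.7 -96.5]
25 [ 657.2 -108.2]
30 [ 654.7 -119.7]
35 [ 651.3 -131. ]
40 [ 646.8 -141.9]
45 [ 641.5 -152.4]
[205.51256637 536.55882043 213.231669  ] [[-6.000e-04  3.577e-01  9.338e-01]
 [-1.400e-03  9.338e-01 -3.577e-01]
 [-1.000e+00 -1.500e-03 -0.000e+00]]
[ 556.1514684  -252.51035205   18.        ] [428.15509515  67.82207202   5.        ] [ 739.18835704 -101.36214757    0.        ]
```

The two views agree: the cup is at (654.5,-50), 135.5 mm from the axis against 135 given, with a height of about 64.5 mm. I'll shut the fingers and travel high to a point above it.

```bash
python3 -m handwheel '{"gripper":[1,1,1,1,1],"offset":[[0,-8,13],[0,-24,39],[0,-43,70],[0,-63,102],[0,-83,134]],"rot":[[0,0,0],[0,0,0],[0,0,0],[0,0,0],[0,0,0]]}' 10
python3 -m handwheel '{"gripper":[1,1,1,1,1],"offset":[[0,-20,32],[0,-40,64],[0,-60,96],[0,-80,129],[0,-100,162]],"rot":[[0,0,0],[0,0,0],[0,0,0],[0,0,0],[0,0,0]]}'
python3 -m handwheel '{"gripper":[1,1,1,1,1],"offset":[[0,-20,32],[0,-40,64],[0,-60,96],[0,-80,129],[0,-100,162]],"rot":[[0,0,0],[0,0,0],[0,0,0],[0,0,0],[0,0,0]]}'
python3 -m handwheel '{"gripper":[1,1,1,1,1],"offset":[[0,-20,33],[0,-40,66],[0,-62,101],[0,-84,138],[0,-104.5,171]],"rot":[[0,0,0],[0,0,0],[0,0,0],[0,0,0],[0,0,0]]}'
python3 -m handwheel '{"gripper":[1,1],"offset":[[30,0,0],[60,0,0]],"rot":[[0,0,0],[0,0,0]]}'
python3 - <<'E'
from h import *
S=state(); print(S)
for n in ("scene","wrist"):
    f=grab_frame(n); cv2.imwrite(f"pics/{n}2.png",f[:,:,::-1])
E
```

```text
time_s: 0.52
ee_pos: [301.8, 409.3, 213.6]
ee_rot: [-73.7, 89.9, -94.6]
force: [0.9, 0.6, 0.2]
gripper_width: 60.9
time_s: 0.93
ee_pos: [417.2, 257.6, 213.9]
ee_rot: [-84.3, 90.0, -105.3]
force: [0.5, -0.1, -0.8]
gripper_width: 27.5
time_s: 1.35
ee_pos: [532.4, 106.3, 213.9]
ee_rot: [-129.9, 90.0, -150.9]
force: [-0.5, 0.8, 0.0]
gripper_width: 0.1
time_s: 1.77
ee_pos: [654.8, -52.7, 213.6]
ee_rot: [-148.0, 90.0, -169.0]
force: [0.3, 1.4, 0.6]
gripper_width: 0.4
time_s: 1.93
ee_pos: [656.4, -53.3, 154.3]
ee_rot: [10.2, 89.7, -11.0]
force: [-0.5, 0.5, 0.2]
gripper_width: 0.6
{'time_s': 1.9333, 'qpos': array([-5.63229245e+00,  2.78927752e+01,  8.31701798e+01, -2.59329429e-02,
        6.86775104e+01, -7.44583700e+01]), 'qvel': array([  1.7491567 ,  13.9182624 ,  35.30061189,   0.61359443,
       -44.04268835,   0.26921059]), 'effort': array([-1.70164414e+00, -5.31146944e+01, -2.59112263e+01, -2.06601201e-01,
        6.23103585e-01, -3.07446253e-02]), 'ee_pos': array([656.39315612, -53.31986268, 154.30549818]), 'ee_rot': array([ 10.21443853,  89.73934157, -10.95010897]), 'force': array([-0.5302303 ,  0.50315008,  0.21571094]), 'torque': array([-0.01851815,  0.0268944 , -0.02324508]), 'gripper_width': 0.5506415179146223}
```

View pics/wrist2.png

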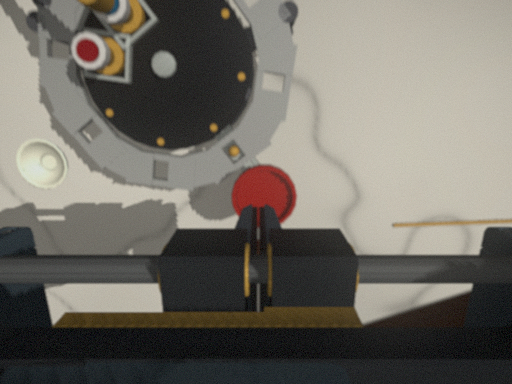

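```bash
python3 - <<'E'
from h import *
S=state(); M=R.from_euler('xyz',S['ee_rot'],degrees=True).as_matrix(); print(S['ee_pos'].round(1),M.round(4),S['force'])
d=np.array([654.5,-50,S['ee_pos'][2]])-S['ee_pos']; print((M.T@d).round(1))
f=cv2.cvtColor(cv2.imread('pics/wrist2.png'),cv2.COLOR_BGR2RGB)
H=camera_params('wrist');h=np.array(H['hand_eye'])
for st,c in reds(f,(0,0,512,384)):
    if st[4]<300: continue
    d=np.array([(c[0]-H['cx'])/H['fx'],-(c[1]-H['cy'])/H['fy'],-1]); d=M@h[:3,:3]@d; o=M@h[:3,3]+S['ee_pos']
    print(st,c,(o+d*(67-o[2])/d[2]).round(1))
E
```

```text
[650.5 -51.  148.2] [[-0.0122  0.359   0.9332]
 [ 0.001   0.9333 -0.3591]
 [-0.9999 -0.0034 -0.0118]] [-0.17056573  0.73921912  0.18830368]
[-0.   2.4  3.4]
[ 77  40  21  21 344] [87.11046512 50.12790698] [ 496.7 -130.8   67. ]
[ 232  166   64   61 2500] [264.2636 191.4936] [650.6 -44.1  67. ]
```

The wrist view shows the fingertips just over the cup, whose outline runs from column 232 to 296. The arm was still settling, so I'll wait a moment and measure again.

```bash
python3 -m handwheel '{"gripper":[1,1,1],"offset":[[0,0,0],[0,0,0],[0,0,0]],"rot":[[0,0,0],[0,0,0],[0,0,0]]}'
python3 - <<'E'
from h import *
S=state(); f=grab_frame('wrist'); cv2.imwrite('pics/wrist3.png',f[:,:,::-1])
M=R.from_euler('xyz',S['ee_rot'],degrees=True).as_matrix(); print(S['ee_pos'].round(1),M.round(4),S['force'])
d=np.array([654.5,-50,S['ee_pos'][2]])-S['ee_pos']; print((M.T@d).round(1))
H=camera_params('wrist');h=np.array(H['hand_eye'])
hs=cv2.cvtColor(f,cv2.COLOR_RGB2HSV); m=(((hs[...,0]<8)|(hs[...,0]>172))&(hs[...,1]>120)&(hs[...,2]>50)).astype(np.uint8); m[:120]=0;m[:,:200]=0;m[:,330:]=0
m[240:]=0
ys,xs=np.nonzero(m); pts=cv2.convexHull(np.stack([xs,ys],1)); print(cv2.minEnclosingCircle(pts),cv2.fitEllipse(pts),xs.min(),xs.max(),ys.min(),ys.max())
o=M@h[:3,3]+S['ee_pos']
def g(c,z):
    d=M@h[:3,:3]@np.array([(c[0]-H['cx'])/H['fx'],-(c[1]-H['cy'])/H['fy'],-1]); return (o+d*(z-o[2])/d[2]).round(1)
print(g(cv2.minEnclosingCircle(pts)[0],69), g((163.5,64),52))
E
```

```text
time_s: 2.28
ee_pos: [655.5, -49.7, 156.4]
ee_rot: [15.5, 89.8, -5.4]
force: [1.1, 1.1, 0.5]
gripper_width: 0.5
[655.5 -49.7 156.4] [[ 4.100e-03  3.571e-01  9.340e-01]
 [-4.000e-04  9.341e-01 -3.571e-01]
 [-1.000e+00  1.100e-03  4.000e-03]] [1.13234154 1.11338739 0.48625684]
[-0.  -0.6 -0.8]
((258.7574768066406, 189.2125701904297), 30.83706283569336) ((258.8326110839844, 188.58384704589844), (59.61981201171875, 61.608856201171875), 91.1209945678711) 228 289 159 218
[655.  -47.3  69. ] [528.8 -84.5  52. ]
```

View pics/wrist3.png

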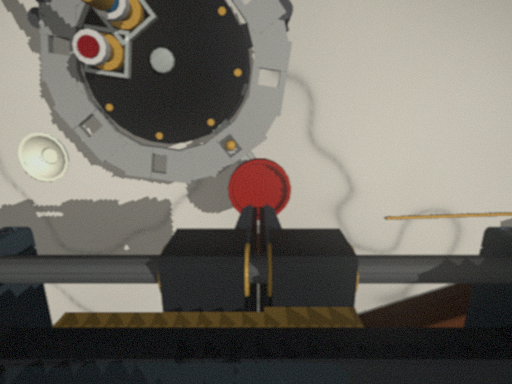

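The arm rings a little after fast moves, by a few mm, so I'll go slower from here. The cup centre from the wrist is (655,-47), against (654.5,-50) from the fixed cameras. My command is (654.5,-49.8), well within the dish. Now I'll descend slowly to just above the floor.

```bash
python3 -m handwheel '{"gripper":[1,1,1,1,1],"offset":[[4,0,0],[12,0,0],[22,0,0],[32,0,0],[42,0,0]],"rot":[[0,0,0],[0,0,0],[0,0,0],[0,0,0],[0,0,0]]}'
python3 -m handwheel '{"gripper":[1,1,1,1,1],"offset":[[9,0,0],[16,0,0],[21,0,0],[24,0,0],[26,0,0]],"rot":[[0,0,0],[0,0,0],[0,0,0],[0,0,0],[0,0,0]]}'
for i in 1 2 3; do python3 -m handwheel '{"gripper":[1,1,1,1],"offset":[[0,0,0],[0,0,0],[0,0,0],[0,0,0]],"rot":[[0,0,0],[0,0,0],[0,0,0],[0,0,0]]}'; done
python3 - <<'E'
from h import *
f=grab_frame('wrist'); cv2.imwrite('pics/wrist4.png',f[:,:,::-1])
f=grab_frame('scene'); cv2.imwrite('pics/scene4.png',cv2.resize(f[120:240,170:330,::-1],None,fx=5,fy=5,interpolation=2))
E
```

```text
time_s: 2.75
ee_pos: [653.9, -49.8, 110.4]
ee_rot: [-166.7, 89.9, 172.4]
force: [-0.8, 0.6, 0.5]
gripper_width: 0.1
time_s: 3.17
ee_pos: [654.4, -49.9, 85.5]
ee_rot: [-173.1, 90.0, 166.0]
force: [-0.4, 0.3, -0.7]
gripper_width: 0.6
time_s: 3.5
ee_pos: [654.8, -49.9, 86.5]
ee_rot: [19.4, 89.9, -1.5]
force: [0.4, -0.6, 0.2]
gripper_width: 0.2
time_s: 3.83
ee_pos: [654.5, -49.9, 86.0]
ee_rot: [44.2, 90.0, 23.3]
force: [0.1, -0.3, 0.1]
gripper_width: 0.2
time_s: 4.17
ee_pos: [654.4, -49.9, 85.9]
ee_rot: [115.5, 90.0, 94.6]
force: [0.1, -0.3, -0.5]
gripper_width: 0.3
```

View pics/wrist4.png

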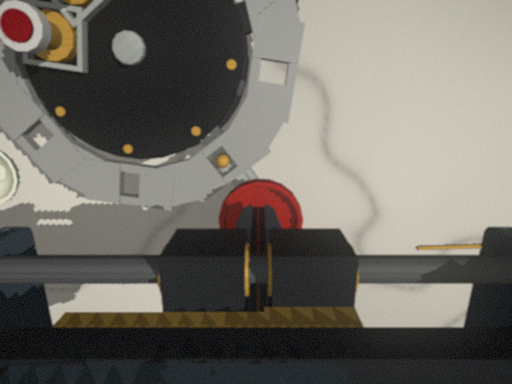

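View pics/scene4.png

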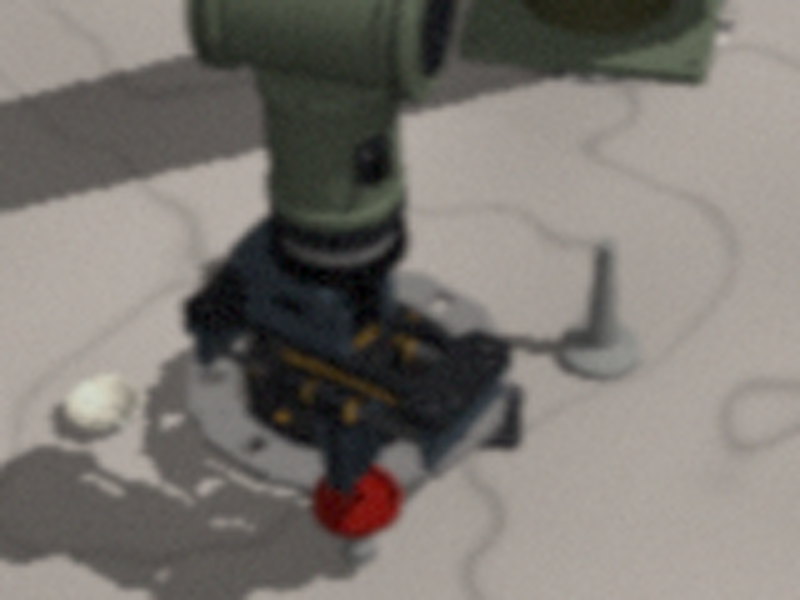

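The arm has settled at (654.5,-49.9,86), and both views show the tips over the middle of the cup. Next I'll descend onto the floor. First contact should come near z 64; contact at 70 would mean the rim.

```bash
python3 -m handwheel '{"gripper":[1,1,1,1,1],"offset":[[5,0,0],[10,0,0],[15,0,0],[18,0,0],[20,0,0]],"rot":[[0,0,0],[0,0,0],[0,0,0],[0,0,0],[0,0,0]]}'
python3 -m handwheel '{"gripper":[1,1,1,1],"offset":[[1,0,0],[2,0,0],[2,0,0],[2,0,0]],"rot":[[0,0,0],[0,0,0],[0,0,0],[0,0,0]]}'
python3 -m handwheel '{"gripper":[1,1,1,1],"offset":[[1,0,0],[2,0,0],[2,0,0],[2,0,0]],"rot":[[0,0,0],[0,0,0],[0,0,0],[0,0,0]]}'
```

```text
time_s: 4.68
ee_pos: [654.0, -49.8, 65.0]
ee_rot: [-169.2, 89.9, 169.8]
force: [-0.5, 0.1, 0.1]
gripper_width: 0.3
time_s: 5.02
ee_pos: [654.4, -49.9, 64.3]
ee_rot: [41.1, 90.0, 20.1]
force: [-1.6, 0.6, 3.4]
gripper_width: 0.1
time_s: 5.35
ee_pos: [654.5, -49.9, 62.7]
ee_rot: [32.5, 90.0, 11.6]
force: [-2.5, 0.8, 5.1]
gripper_width: 0.7
```

Contact came at 64.3 with the spring's starting force, so the tips are on the floor inside the rim. Now I'll press it down.

```bash
python3 -m handwheel '{"gripper":[1,1,1,1,1],"offset":[[3,0,0],[6,0,0],[9,0,0],[11,0,0],[12,0,0]],"rot":[[0,0,0],[0,0,0],[0,0,0],[0,0,0],[0,0,0]]}'
python3 -m handwheel '{"gripper":[1,1,1,1],"offset":[[0.8,0,0],[1.5,0,0],[1.5,0,0],[1.5,0,0]],"rot":[[0,0,0],[0,0,0],[0,0,0],[0,0,0]]}'
python3 - <<'E'
from h import *
S=state(); M=R.from_euler('xyz',S['ee_rot'],degrees=True).as_matrix(); print(S['ee_pos'],M.round(4),S['force'])
f=grab_frame('wrist'); cv2.imwrite('pics/wrist5.png',f[:,:,::-1])
M=np.array([[0,.3577,.9338],[0,.9338,-.3577],[-1,0,0]])
c=np.array([524.3,-85.6]); a0=np.arctan2(-49.9+85.6,654.5-c[0]); r=135
st=np.array([654.5,-49.9])
for da in np.arange(0,50,3):
    b=a0-np.radians(da); p=c+r*np.array([np.cos(b),np.sin(b)]); d=p-st; print(da,p.round(1),(M.T@np.array([*d,0])).round(1))
E
```

```text
time_s: 5.77
ee_pos: [654.6, -49.9, 51.4]
ee_rot: [18.9, 90.0, -2.1]
force: [-3.8, -0.4, 10.9]
gripper_width: 0.4
time_s: 6.1
ee_pos: [654.6, -49.9, 50.4]
ee_rot: [15.1, 89.9, -5.9]
force: [-3.9, -0.5, 11.2]
gripper_width: 0.4
[654.59862258 -49.92301422  50.35907626] [[ 1.100e-03  3.577e-01  9.338e-01]
 [-1.000e-04  9.338e-01 -3.577e-01]
 [-1.000e+00  3.000e-04  1.100e-03]] [-3.90847959 -0.49187739 11.20342147]
0 [654.5 -49.9] [ 0. -0. -0.]
3 [656.2 -56.8] [ 0.  -5.8  4. ]
6 [657.5 -63.7] [  0.  -11.8   7.8]
9 [658.5 -70.7] [  0.  -18.   11.2]
12 [659.1 -77.8] [  0.  -24.4  14.2]
15 [659.3 -84.8] [  0.  -30.9  17. ]
18 [659.2 -91.9] [  0.  -37.5  19.4]
21 [658.6 -98.9] [  0.  -44.3  21.4]
24 [ 657.8 -105.9] [  0.  -51.2  23.1]
27 [ 656.5 -112.9] [  0.  -58.1  24.4]
30 [ 654.9 -119.8] [  0.  -65.1  25.4]
33 [ 652.9 -126.6] [  0.  -72.2  26. ]
36 [ 650.6 -133.2] [  0.  -79.2  26.2]
39 [ 647.9 -139.8] [  0.  -86.3  26. ]
42 [ 644.9 -146.2] [  0.  -93.3  25.5]
45 [ 641.6 -152.4] [   0.  -100.3   24.6]
48 [ 637.9 -158.5] [   0.  -107.3   23.4]
```

View pics/wrist5.png

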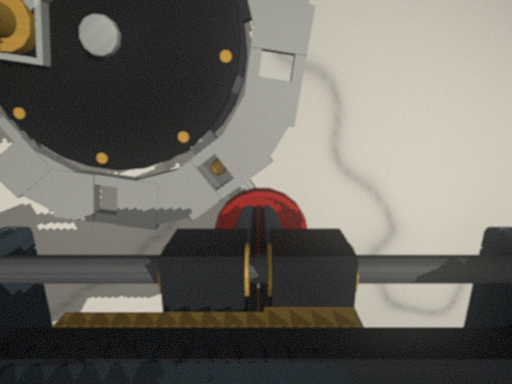

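The plunger is about 13.6 mm down at 11 N, and the pin can be seen sunk in its hole. I'll start pushing round along the arc, with 0.5 mm more downward bias.

```bash
python3 -m handwheel '{"gripper":[1,1,1,1,1],"offset":[[0.5,-2,1.4],[0.5,-4.8,3.3],[0.5,-7.8,5.3],[0.5,-9.8,6.6],[0.5,-11.8,7.8]],"rot":[[0,0,0],[0,0,0],[0,0,0],[0,0,0],[0,0,0]]}'
python3 -m handwheel '{"gripper":[1,1],"offset":[[0,0,0],[0,0,0]],"rot":[[0,0,0],[0,0,0]]}'
python3 - <<'E'
from h import *
S=state(); print(S['force'],S['torque'])
f=grab_frame('wrist'); cv2.imwrite('pics/wrist6.png',f[:,:,::-1])
E
```

```text
time_s: 6.57
ee_pos: [658.6, -63.6, 50.3]
ee_rot: [26.3, 89.8, 5.3]
force: [-3.1, 0.6, 10.5]
gripper_width: 0.2
time_s: 6.73
ee_pos: [658.6, -64.0, 50.2]
ee_rot: [12.3, 89.8, -8.7]
force: [-2.1, -0.4, 10.4]
gripper_width: 0.5
[-2.11358076 -0.41492929 10.42797951] [-0.01064607  0.58042316 -0.04499693]
```

View pics/wrist6.png

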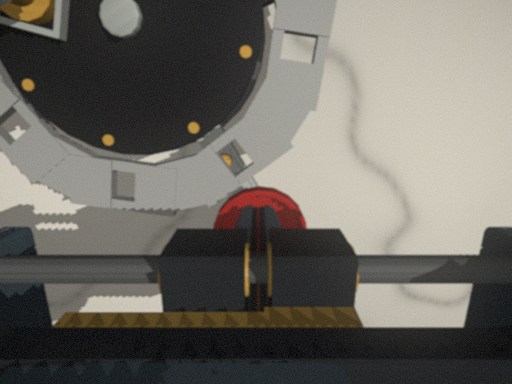

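The table is following: the pin has moved to the left (clockwise) side of its hole, under the ring. Continuing.

```bash
python3 -m handwheel '{"gripper":[1,1,1,1,1],"offset":[[0,-4,2.3],[0,-10,5.2],[0,-17,8.3],[0,-25,11.4],[0,-32.5,13.6]],"rot":[[0,0,0],[0,0,0],[0,0,0],[0,0,0],[0,0,0]]}'
python3 -m handwheel '{"gripper":[1,1,1,1,1],"offset":[[0,-6.9,1.7],[0,-13.8,3],[0,-20.8,4],[0,-25.6,4.4],[0,-27.9,4.6]],"rot":[[0,0,0],[0,0,0],[0,0,0],[0,0,0],[0,0,0]]}'
python3 -m handwheel '{"gripper":[1,1],"offset":[[0,0,0],[0,0,0]],"rot":[[0,0,0],[0,0,0]]}'
python3 - <<'E'
from h import *
S=state(); print(S['force'],S['torque'])
f=grab_frame('wrist'); cv2.imwrite('pics/wrist7.png',f[:,:,::-1])
E
```

```text
time_s: 7.2
ee_pos: [660.9, -98.9, 50.6]
ee_rot: [23.0, 89.7, 2.1]
force: [-0.5, 2.1, 9.6]
gripper_width: 0.5
time_s: 7.62
ee_pos: [655.4, -127.2, 50.8]
ee_rot: [17.3, 89.6, -3.7]
force: [0.8, 1.5, 10.5]
gripper_width: 0.3
time_s: 7.78
ee_pos: [655.3, -127.5, 50.7]
ee_rot: [7.5, 89.6, -13.5]
force: [-0.6, -0.8, 10.8]
gripper_width: 0.6
[-0.60157396 -0.84136412 10.77138837] [-0.08606861  0.22488649 -0.04880383]
```

View pics/wrist7.png

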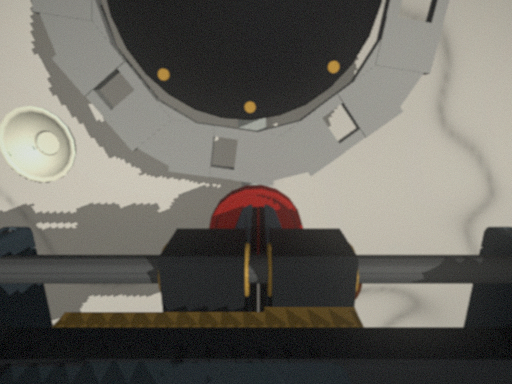

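The next hole, at about (224,152), is approaching the pin on the cup's radial line. I'll measure the table angle from the orange dots on the faceplate, against the starting picture.

```bash
cat >> h.py <<'E'
H=camera_params('wrist');hh=np.array(H['hand_eye'])
def wp(M,pos,c,z):
    o=M@hh[:3,3]+pos; d=M@hh[:3,:3]@np.array([(c[0]-H['cx'])/H['fx'],-(c[1]-H['cy'])/H['fy'],-1]); return o+d*(z-o[2])/d[2]
def dots(f,M,pos,C=(524.3,-85.6),z=51):
    hs=cv2.cvtColor(f,cv2.COLOR_RGB2HSV); m=((hs[...,0]>8)&(hs[...,0]<25)&(hs[...,1]>130)&(hs[...,2]>90)).astype(np.uint8); m[225:]=0
    n,l,s,c=cv2.connectedComponentsWithStats(m)
    for i in range(1,n):
        if s[i][4]<15: continue
        p=wp(M,pos,c[i],z)[:2]-C; print(c[i].round(1),s[i][4],'r %.1f ang %.2f'%(np.hypot(*p),np.degrees(np.arctan2(p[1],p[0]))))
E
python3 - <<'E'
from h import *
M0=np.array([[0,.3577,.9338],[0,.9338,-.3577],[-1,0,0]])
for n,p in [(4,(654.4,-49.9,85.9)),(5,(654.6,-49.9,50.4)),(6,(658.6,-64,50.2))]:
    print(n);dots(cv2.imread(f'pics/wrist{n}.png')[:,:,::-1].copy(),M0,np.array(p))
S=state();M=R.from_euler('xyz',S['ee_rot'],degrees=True).as_matrix();print(7,S['ee_pos'],M.round(4))
dots(cv2.imread('pics/wrist7.png')[:,:,::-1].copy(),M,S['ee_pos'])
E
```

```text
4
[75.8  1.6] 87 r 37.2 ang -152.99
[59.4 37.4] 1076 r 41.2 ang -118.45
[231.  64.] 91 r 65.0 ang 60.25
[ 59.7 111. ] 91 r 61.8 ang -72.40
[195.5 130.6] 80 r 64.8 ang 16.73
[127.5 148.5] 75 r 63.5 ang -27.26
[222.4 160.1] 124 r 91.1 ang 17.66
5
[15.6 24.4] 1391 r 41.0 ang -117.51
[225.3  55.8] 129 r 65.0 ang 60.20
[ 18.9 112.6] 127 r 61.7 ang -72.38
[183.  136.4] 116 r 64.9 ang 16.78
[101.6 157.8] 113 r 63.6 ang -27.21
[216.5 167.5] 82 r 89.7 ang 18.93
6
[28.7  9.7] 683 r 44.5 ang -114.14
[245.2  51.2] 135 r 65.0 ang 54.22
[27.6 84.4] 133 r 61.6 ang -78.80
[193.3 127.2] 115 r 64.7 ang 10.74
[107.7 139.4] 117 r 63.2 ang -33.52
[227.  158.4] 57 r 89.0 ang 14.73
7 [ 655.3141316  -127.4342393    50.76770907] [[ 6.500e-03  3.579e-01  9.338e-01]
 [-1.600e-03  9.338e-01 -3.579e-01]
 [-1.000e+00  8.000e-04  6.700e-03]]
[333.1  66.3] 129 r 64.9 ang 26.91
[163.   74.1] 131 r 62.3 ang -61.67
[249.5 106.6] 116 r 63.9 ang -16.96
```

The dots show 33.8° so far, against 33 commanded. A circle fit of the dots puts the centre within about 2 mm. Now to about 43°, and then I'll measure again.

```bash
python3 -m handwheel '{"gripper":[1,1,1,1,1],"offset":[[0.5,-4,0.1],[0.7,-9,0.1],[0.7,-14.1,0],[0.7,-18.5,-0.3],[0.7,-21.5,-0.5]],"rot":[[0,0,0],[0,0,0],[0,0,0],[0,0,0],[0,0,0]]}'
python3 -m handwheel '{"gripper":[1,1,1],"offset":[[0,0,0],[0,0,0],[0,0,0]],"rot":[[0,0,0],[0,0,0],[0,0,0]]}'
cat > m.py <<'E'
from h import *
import sys
S=state(); f=grab_frame('wrist'); cv2.imwrite(f'pics/wrist{sys.argv[1]}.png',f[:,:,::-1])
M=R.from_euler('xyz',S['ee_rot'],degrees=True).as_matrix();print(S['ee_pos'],M.round(4),S['force'])
C=(525.7,-84)
dots(f,M,S['ee_pos'],C)
print('ref');dots(cv2.imread('pics/wrist5.png')[:,:,::-1].copy(),np.array([[0.0011,.3577,.9338],[0,.9338,-.3577],[-1,0.0003,0.0011]]),np.array([654.6,-49.9,50.4]),C)
E
python3 m.py 8
```

```text
time_s: 8.25
ee_pos: [647.4, -146.9, 50.1]
ee_rot: [16.5, 89.6, -4.5]
force: [0.0, 2.3, 11.2]
gripper_width: 0.5
time_s: 8.5
ee_pos: [647.1, -147.3, 50.1]
ee_rot: [6.3, 89.6, -14.7]
force: [-0.6, 0.0, 10.7]
gripper_width: 0.3
[ 647.10468432 -147.28854105   50.11038873] [[ 6.400e-03  3.579e-01  9.337e-01]
 [-1.700e-03  9.338e-01 -3.579e-01]
 [-1.000e+00  7.000e-04  6.600e-03]] [-0.55022845  0.04563889 10.72066026]
[189.4  59.1] 132 r 63.1 ang -73.03
[358.5  82. ] 129 r 63.0 ang 16.52
[270.2 106.9] 118 r 63.1 ang -28.18
[262.9 149.7] 81 r 86.5 ang -28.75
ref
[15.6 24.4] 1391 r 42.9 ang -118.15
[225.3  55.8] 129 r 63.0 ang 60.57
[ 18.9 112.6] 127 r 62.7 ang -74.00
[183.  136.4] 116 r 63.1 ang 15.77
[101.6 157.8] 113 r 63.1 ang -29.05
[216.5 167.5] 82 r 87.9 ang 18.25
```

View pics/wrist8.png

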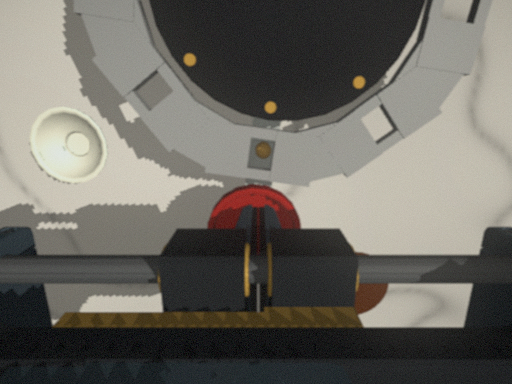

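The pin is now visible inside the next hole, with the pin at (263,150) and the hole at (262,153). The dots give 44.0° ± 0.1. I'll nudge it about 1° and then release slowly, straight up.

```bash
python3 -m handwheel '{"gripper":[1,1,1,1,1],"offset":[[0,-1,-0.1],[0,-2.2,-0.3],[0,-2.2,-0.3],[0,-2.2,-0.3],[0,-2.2,-0.3]],"rot":[[0,0,0],[0,0,0],[0,0,0],[0,0,0],[0,0,0]]}'
python3 m.py 9
```

```text
time_s: 8.97
ee_pos: [646.4, -148.7, 50.2]
ee_rot: [13.1, 89.6, -7.9]
force: [-0.2, 1.1, 11.4]
gripper_width: 0.3
[ 646.37200212 -148.73176793   50.15764492] [[ 0.0071  0.358   0.9337]
 [-0.001   0.9337 -0.358 ]
 [-1.      0.0016  0.007 ]] [-0.19098619  1.13564867 11.36164549]
[191.4  58.3] 132 r 63.2 ang -73.72
[360.4  83.1] 128 r 63.0 ang 15.94
[271.6 106.9] 120 r 63.1 ang -28.94
[262.6 149.8] 90 r 86.6 ang -29.94
ref
[15.6 24.4] 1391 r 42.9 ang -118.15
[225.3  55.8] 129 r 63.0 ang 60.57
[ 18.9 112.6] 127 r 62.7 ang -74.00
[183.  136.4] 116 r 63.1 ang 15.77
[101.6 157.8] 113 r 63.1 ang -29.05
[216.5 167.5] 82 r 87.9 ang 18.25
```

View pics/wrist9.png

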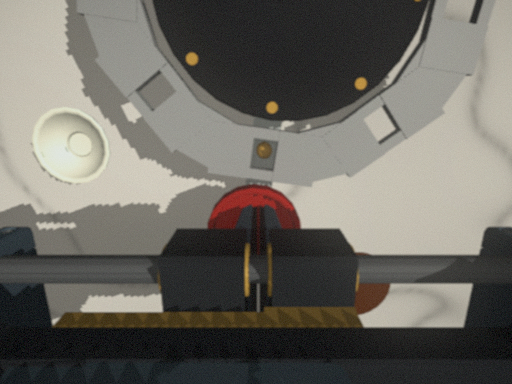

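The table is at 44.7° with the pin centred in the hole. Releasing upward.

```bash
python3 -m handwheel '{"gripper":[1,1,1,1,1],"offset":[[-2,0,0],[-5,0,0],[-8,0,0],[-11,0,0],[-13,0,0]],"rot":[[0,0,0],[0,0,0],[0,0,0],[0,0,0],[0,0,0]]}'
python3 m.py 10
```

```text
time_s: 9.43
ee_pos: [646.3, -148.7, 62.5]
ee_rot: [13.3, 89.6, -7.7]
force: [1.4, 0.9, 5.9]
gripper_width: 0.8
[ 646.30573602 -148.71414326   62.51534899] [[ 6.800e-03  3.580e-01  9.337e-01]
 [-9.000e-04  9.337e-01 -3.580e-01]
 [-1.000e+00  1.600e-03  6.700e-03]] [1.36887571 0.9490346  5.89323691]
[406.    3.4] 93 r 63.0 ang 60.10
[195.9  61.4] 116 r 63.2 ang -73.73
[353.3  84.3] 114 r 63.0 ang 15.93
[270.8 106.8] 104 r 63.2 ang -28.85
[264.4 149.8] 156 r 88.4 ang -28.90
ref
[15.6 24.4] 1391 r 42.9 ang -118.15
[225.3  55.8] 129 r 63.0 ang 60.57
[ 18.9 112.6] 127 r 62.7 ang -74.00
[183.  136.4] 116 r 63.1 ang 15.77
[101.6 157.8] 113 r 63.1 ang -29.05
[216.5 167.5] 82 r 87.9 ang 18.25
```

View pics/wrist10.png

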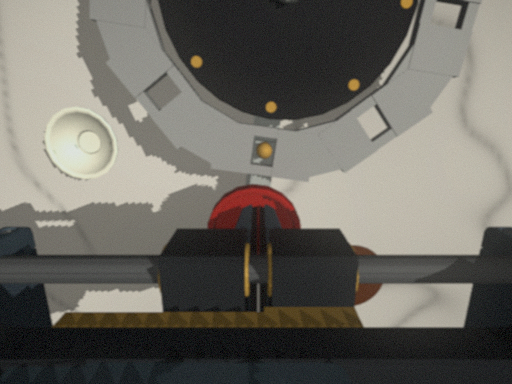

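The cup followed the tips up to 62.5 with the force falling along the spring, and the pin is now bright and proud in the hole. I'll lift clear, retreat and check.

```bash
python3 -m handwheel '{"gripper":[1,1,1,1,1],"offset":[[-3,0,0],[-7,0,0],[-15,0,0],[-28,0,0],[-45,0,0]],"rot":[[0,0,0],[0,0,0],[0,0,0],[0,0,0],[0,0,0]]}'
python3 -m handwheel '{"gripper":[1,1,1,1,1],"offset":[[-20,0,0],[-40,0,0],[-60,0,0],[-75,0,0],[-85,0,0]],"rot":[[0,0,0],[0,0,0],[0,0,0],[0,0,0],[0,0,0]]}'
python3 -m handwheel '{"gripper":[1,1,1,1,1],"offset":[[0,15,0],[0,45,0],[0,80,0],[0,115,0],[0,150,0]],"rot":[[0,0,0],[0,0,0],[0,0,0],[0,0,0],[0,0,0]]}'
python3 -m handwheel '{"gripper":[1,1,1,1,1],"offset":[[0,35,0],[0,70,0],[0,105,0],[0,130,0],[0,145,0]],"rot":[[0,0,0],[0,0,0],[0,0,0],[0,0,0],[0,0,0]]}'
for i in 1 2; do python3 -m handwheel '{"gripper":[1,1,1,1,1],"offset":[[0,0,0],[0,0,0],[0,0,0],[0,0,0],[0,0,0]],"rot":[[0,0,0],[0,0,0],[0,0,0],[0,0,0],[0,0,0]]}'; done
python3 - <<'E'
from h import *
t=grab_frame('top');s=grab_frame('scene')
cv2.imwrite('pics/t11.png',cv2.resize(t[120:260,210:350,::-1],None,fx=4,fy=4,interpolation=2))
cv2.imwrite('pics/s11.png',cv2.resize(s[140:240,180:310,::-1],None,fx=6,fy=6,interpolation=2))
cv2.imwrite('pics/s11f.png',s[:,:,::-1])
for n,i,b in [("top",t,(225,120,340,240)),("scene",s,(180,140,300,240))]:
    for st,c in reds(i,b): print(n,st,c,plane(n,*c,68).round(1))
E
```

```text
time_s: 9.9
ee_pos: [642.6, -148.2, 104.4]
ee_rot: [-173.8, 89.8, 165.3]
force: [-0.0, 0.2, -0.0]
gripper_width: 0.7
time_s: 10.32
ee_pos: [644.2, -148.6, 192.4]
ee_rot: [7.7, 89.9, -13.2]
force: [0.7, 0.1, 0.0]
gripper_width: 0.5
time_s: 10.73
ee_pos: [697.2, -5.9, 188.7]
ee_rot: [-175.5, 89.9, 163.5]
force: [0.3, 0.5, -0.1]
gripper_width: 0.6
time_s: 11.15
ee_pos: [749.1, 132.0, 187.9]
ee_rot: [174.3, 89.8, 153.5]
force: [0.8, 0.1, 0.1]
gripper_width: 0.5
time_s: 11.57
ee_pos: [748.9, 125.6, 190.4]
ee_rot: [-114.1, 90.0, -135.1]
force: [0.1, 1.0, 0.1]
gripper_width: 0.4
time_s: 11.98
ee_pos: [749.2, 126.9, 190.4]
ee_rot: [49.5, 90.0, 28.6]
force: [-0.4, -0.5, -0.5]
gripper_width: 1.1
top [288 141  19  18 256] [296.8046875 149.7421875] [ 642.7 -151.5   68. ]
top [286 226   9   9  59] [290.18644068 230.33898305] [ 397.3 -126.5   68. ]
scene [235 149   6   5  24] [237.25  150.625] [ 329.8 -141.1   68. ]
scene [201 206  18  14 196] [209.82653061 212.09693878] [ 645.6 -149.8   68. ]
```

View pics/t11.png

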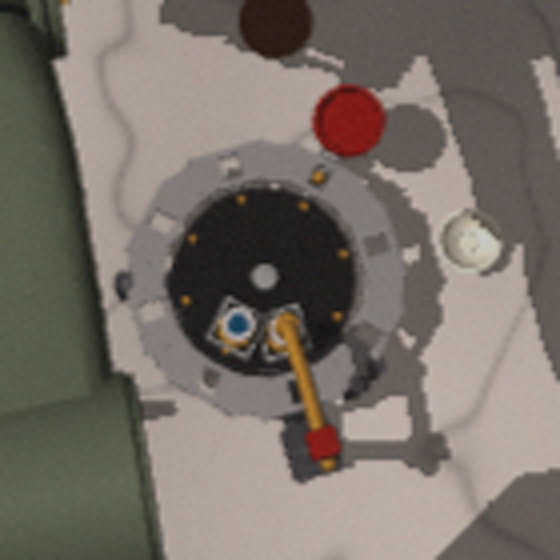

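View pics/s11.png

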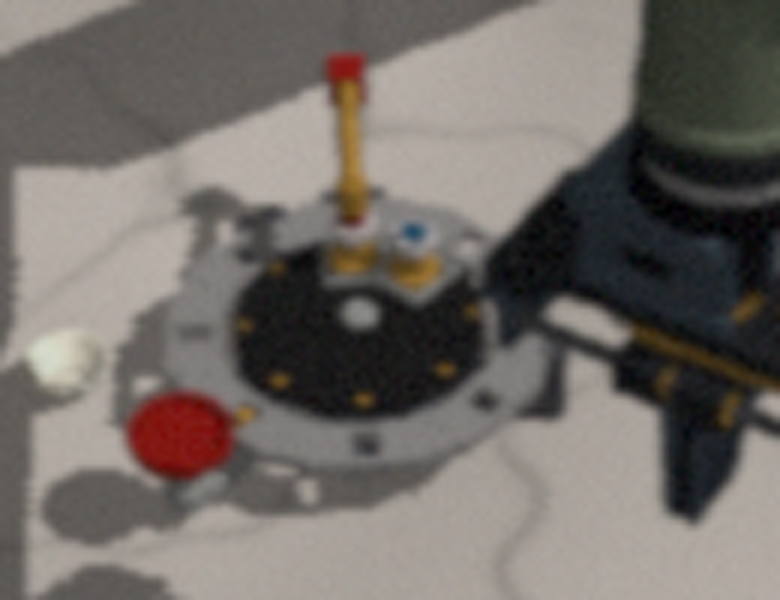

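View pics/s11f.png

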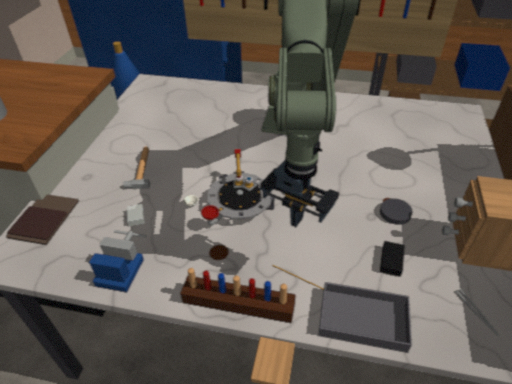

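The red-stone holder is under the nozzle at about (355,230) in the scene crop, and the blue one is a step further on, with both upright in their pockets. The pin stands proud in the next hole, the arm is clear, and the bystanders haven't moved. I'll check the cup height once more and hand in.

```bash
python3 - <<'E'
from h import *
p,e=two(("top",296.8,149.74),("scene",209.83,212.1)); d=p[:2]-np.array([524.3,-85.6])
print(p,e,np.hypot(*d),15.36-np.degrees(np.arctan2(d[1],d[0])))
if 58<p[2]<71: print(job_done())
E
```

```text
[ 643.19630378 -151.30180521   65.28376305] 1.021714865100637 135.84203422189628 44.28493188467816
the job is handed in; nothing more can be done
None
```

The red-stone holder is now under the torch nozzle and the table is locked in the next hole clockwise. I handed the job in at about 12 s; the limit was 38 s.

**What I did:** with shut fingertips I pressed the red cup down about 13.6 mm and kept it down while I pushed it round clockwise. I stopped once the pin was centred in the next hole, let it spring up, then lifted off and moved well away.

**Table angle:** the faceplate dots in the wrist camera gave 44.7° before release and the same after. The cup position from the two fixed cameras gave 44.3°. Both are within the 1.3° play around 45°.

**Lock:** the cup came back to 65 mm measured (64 mm at rest), and the pictures show the pin proud of the ring.

**Holders and bench:** both holders stand upright in their pockets, with the blue one a station further on. Nothing else on the bench appears to have moved, though I checked that only by eye in the pictures. With the arm clear, the tool force read about zero.

**Disagreements:**
- **Cameras:** the wrist camera placed things about 2 to 3 mm off from the fixed cameras in y. It made no difference to the result.
- **Arm:** it rang by a few mm after the fast approach, and ran about 2.4 mm outward of the commanded arc late in the push. The tips stayed in the cup throughout.

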